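Power up the board tester and run its test

TASK

Start the circuit board tester, pushing only, with the closed fingertips: first switch on the power strip by pressing the raised half of its rocker fully down, then switch on the tester by pressing the raised half of its rocker fully down. With both on, press the tester's large round button fully down, keep it there for about a second and let it come up again, then take the hand clear. Do not press the small square key, lift or shove the strip, or disturb the other things on the bench.

Things in the scene. Friction and masses are not known exactly. Their poses are not given: they have to be found in the camera images.
- strip: White power strip, 290 x 64 x 44 mm (x, y, z), loose on the bench, about 0.9 kg. Origin: centre of its underside; x along its length, z up. Its only switch, a black rocker, is on its top 100 mm from the centre towards -x (the end nearer the robot). Flat sockets along the rest of the top; a grey square plug 36 mm wide stands 29 mm above the top at the other end.
- master (a joint): The strip's rocker: a shallow V, each half 24 mm long (strip's x), 34 mm wide, pivot 7.5 mm above the strip's top. -0.25 to -0.2 rad is off: its -x half stands up at 0.5 rad, outer end 65 mm above the bench, the other half is level. +0.25 is on: the -x half is level, its top 54 mm above the bench. Stays where left; about 3 N on the raised outer end turns it.
- master_press (a point): Point on top of the strip rocker's -x half (the half to be pressed down), 17 mm from the pivot; moves with the rocker. x along the strip.
- tester: Light grey flat-topped board tester, 200 x 240 x 60 mm (x, y, z), fixed. Origin: centre of its underside; -x faces the robot. Three black controls on top at x = -55 mm: the rocker at y = +75 mm (the robot's left), then the round button and the square key, in either order, at y = 0 and -75 mm. Behind them a circuit board in a holder, 13 mm high, and a flat display.
- power (a joint): The tester's rocker: a shallow V, each half 24 mm long (tester's x), 24 mm wide, pivot 7.5 mm above the tester's top. -0.25 to -0.2 rad is off: its +x half (away from the robot) stands up at 0.5 rad, outer end 81 mm above the bench. +0.25 is on: the +x half is level, its top 70 mm above the bench. Stays where left; about 3 N on the raised outer end turns it.
- power_press (a point): Point on top of the tester rocker's +x half (the half to be pressed down), 17 mm from the pivot; moves with the rocker. x along the tester's x.
- round (a joint): Travel of the large round spring button in m: 0 up, 0.008 fully down. Vertical, springs back; 1 N to start, 5 N to hold fully down.
- round_top (a point): Centre of the top face of the large round button (34 mm diameter, black, on a 44 mm grey collar): 18 mm above the tester's top, 78 mm above the bench when up; moves with the button.
- square (a joint): Travel of the small square spring key in m: 0 up, 0.008 fully down. Not to be pressed; 0.6 N starts it.
- square_top (a point): Centre of the top face of the small square key (18 x 18 mm, black, on a 28 mm grey collar), 78 mm above the bench when up.
- spool: Bystander: grey spool of solder wire standing on end, 54 mm diameter, 44 mm high, origin at the centre of its underside. Stands between strip and tester.
- driver: Bystander: screwdriver lying between strip and tester, under 40 mm high.
- carton: Bystander: closed cardboard carton, 70 x 60 x 60 mm (x, y, z), beyond the spool. Origin: centre of its underside.

How it is judged:
On the way, in this order (a step that is already met when the one before it is completed fails the run):
1. the strip's rocker is switched on (value of joint master above 0.19 rad), for 0.1 s.
2. then the tester's rocker is switched on (value of joint power above 0.19 rad), for 0.1 s.
3. then the large round button is held down (value of joint round above 0.006 m), for 0.7 s.
At the end, for the whole second after the job is handed in: Both rockers are on (joint above 0.17 rad of 0.25), the round button and the square key are up (within 1.5 mm), and the strip lies flat and still on the bench (value of joint each of master, power above 0.17 rad and value of joint each of round, square below 0.0015 m and linear speed of strip below 0.01 m/s and height (world z) of strip below 0.005 m and angle between strip's own z axis and vertical below 0.05 rad); the robot touches nothing.
It fails at once if the tester's rocker is pressed over while the strip is off (value of joint power above 0.05 rad and value of joint master below 0.05 rad).
It fails at once if the round button is pressed while the strip or the tester is off (value of joint round above 0.004 m and value of joint any of master, power below 0.05 rad).
It fails at once if the square key is pressed (value of joint square above 0.003 m).
It fails at once if the strip is lifted, tipped or shoved more than 30 mm (height (world z) of strip above 0.012 m or angle between strip's own z axis and vertical above 0.2 rad or distance of strip from where it was at the start of the episode above 0.03 m).
It fails at once if a bystander is lifted or moved more than 20 mm (distance of any of spool, driver, carton from where it was at the start of the episode above 0.02 m).
It also fails if it takes over 61 s, if anything falls off the work surface, if the arm or the gripper's body presses on something with over 40 N, if the wrist force passes 120 N, or if a joint passes its speed limit or range.

ROBOT

A 6-joint arm with a two-finger parallel gripper is mounted at the origin on the work surface. World frame = base frame: x ahead of the robot, y to its left, z up, the work surface at z = 0. Lengths are in m, angles in rad, forces in N, time in s.
With the tool pointing down it reaches from about 0.225 to 0.875 m from the base axis. Payload 3.4 kg.
Tool frame: the origin (TCP) lies on the mounting face of the last link; the fingertips stand 173 mm ahead of it and the grasp point (between the pads) lies 155 mm ahead of it; z points along the fingers, y is the line along which they close (so a half turn about z gives the same grasp; the last joint's range is limited). The gripper opens to 85 mm and grips with 20 to 120 N. Pads are 22 mm wide; open, the fingers measure 114 mm over their backs; the gripper's body (76 mm by 85 mm) begins 54 mm behind the grasp point. The pads swing forward as they close: fully open they stand 13 mm farther back than shut.
Start: joints at [-1.359, 0.276, 1.505, -0, 1.361, -0.121], TCP at [0.188, -0.543, 0.405] pointing down, gripper open.
Joint ranges: [-2.89, 2.89], [-0.75, 2.08], [0.22, 2.7], [-1.18, 4.32], [0.11, 2.71], [-2.7, 2.7]. Speed limits (rad/s): [2.57, 2.57, 3.14, 3.14, 3.14, 3.14].

INTERFACE

Orientations are given as a unit quaternion [w, x, y, z].
In Python, from rig import manip gives the robot as it stands.
- The arm moves only by the tool carry_out, never from a script. Its arguments are lists of equal length, an entry for each row: "linear": the shift along the world's x, y, z each as a share of 500 mm, from -1 to 1, a list of three; "angular": the turn, a rotation vector about the world's x, y, z each as a share of 0.08 rad, from -1 to 1, a list of three; "hand": the opening, from 0 (shut) to 1 (fully open). In form: {"linear": [[x, y, z], ...], "angular": [[rx, ry, rz], ...], "hand": [hand, ...]}. A call has 1 to 8 rows; each row shifts and turns the commanded pose from where the row before left it; what a row does not reach is not made up. A row lasts 1/12 s, in which the tool goes at most 41.7 mm and 7.16 degrees, less where a joint would pass 70% of its speed; a pose out of reach is approached as far as the arm can. A call with a number of a shift or a turn outside -1 to 1 is refused whole. A call with a gripper value outside its range is refused whole. The fingers move at their own pace and stop on an object; "force" is the grip in N (left out, the last holds). Time passes only in rows, so rows that do not move let the fingers close. It gives the time, the measured TCP pose, the force, the opening and the grip force at its end, in the units of the state.
- manip.get_state(): the state, without advancing time (a new reading comes with each control period).
- manip.get_image(name): name is "side" or "top"; returns the picture (420x560x3 uint8, red, green, blue); there is no depth.
- manip.camera_params(name): a dict with "fx", "fy", "cx", "cy" (pixels), "view" (4x4, takes a point from world to camera coordinates). Camera axes: x right, y down, z forward; pixel columns grow to the right and rows downward; lengths in m; the calibration is good to about 2 mm. A picture is of the moment at which its call begins. camera_params takes no time and is no camera call.
- manip.sign_off(): hands the job in; it is judged then, once.
The state is a dict: "clock": time; "qpos": joint angles; "qd": joint speeds; "effort": joint torques, N m; "position": TCP position; "ee_rot": TCP orientation; "contact_force": force on the tool from outside, world axes, zero at the start; "moment": the same for the moment, N m; "width": finger opening in m; "gripper_force": force on a finger pad.
Only numpy, scipy, OpenCV 4.12 (cv2) and the standard library are available. Lean on these libraries where they do the work, as an engineer would, in place of code of your own. Each camera call takes 0.05 s, during which the arm holds its last target. There are 200 camera calls.

## Working session

There is one attempt and no reset: what is moved stays moved. The work goes in short steps, Python scripts to look and compute and a tool call to move; the robot and the scene stay as the last step left them, time stands still between calls to the robot, and variables do not carry over. Pictures are saved under pics/ and viewed, at most 10 in all, crops included, and the job is handed in when it is done.

Besides the shell and the picture viewer there is one more tool, called after "Request:" in YAML: its name, and indented under it one key for each argument. carry_out: Moves the arm, as the interface text tells. Its arguments: {"type":"object","properties":{"linear":{"type":"array"},"angular":{"type":"array"},"hand":{"type":"array"},"force":{"type":"number"}},"required":["linear","angular","hand"]}

```bash
mkdir -p pics; python3 - <<'E'
from rig import manip
import cv2
for n in("top","side"):
    im=manip.get_image(n); cv2.imwrite(f"pics/{n}0.png",im[:,:,::-1])
    p=manip.camera_params(n); print(n,p)
print(manip.get_state())
E
```

```text
top {'fx': 392.76296302224523, 'fy': 392.76296302224523, 'cx': 282.7732689606564, 'cy': 206.07806233722576, 'view': array([[ 0.01791996, -0.99966847, -0.01848851,  0.02153356],
       [-0.99148275, -0.01538138, -0.12932656,  0.57621081],
       [ 0.12899931,  0.02064856, -0.99142968,  0.92592661],
       [ 0.        ,  0.        ,  0.        ,  1.        ]])}
side {'fx': 444.15211294420624, 'fy': 444.15211294420624, 'cx': 274.3574799550487, 'cy': 213.194563017071, 'view': array([[-0.70997251, -0.70393521,  0.02035305,  0.39524332],
       [-0.47230502,  0.45452024, -0.75520813,  0.34174062],
       [ 0.52236672, -0.54578986, -0.65516901,  0.65550776],
       [ 0.        ,  0.        ,  0.        ,  1.        ]])}
{'clock': 0.1, 'qpos': array([-1.35901327e+00,  2.76519098e-01,  1.50599760e+00, -1.02737298e-05,
        1.36074587e+00, -1.20981057e-01]), 'qd': array([-0.00025212, -0.00230373, -0.0017972 , -0.00026977, -0.00077126,
       -0.00037444]), 'effort': array([ 1.52778270e-03, -4.17701769e+01, -2.46404529e+01, -3.60620579e-04,
        5.79013358e-03,  7.51705642e-06]), 'position': array([ 0.18778945, -0.54326279,  0.40393677]), 'ee_rot': array([-8.33870827e-04,  9.86189885e-01,  1.65616462e-01, -4.29128467e-05]), 'contact_force': array([-0.23061124,  0.35338564, -0.76886833]), 'moment': array([-0.02825326, -0.01533192, -0.04917402]), 'gripper_force': 0.0, 'width': 0.08554094930045271}
```

View pics/top0.png

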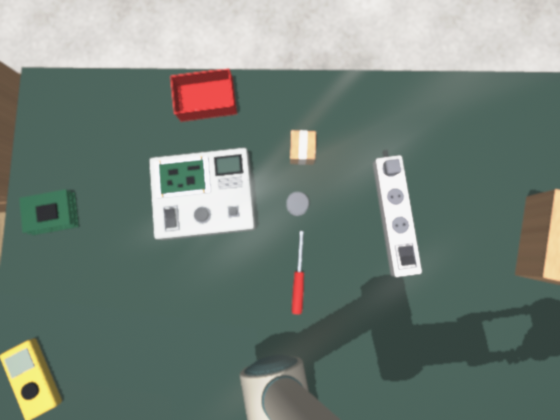

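View pics/side0.png

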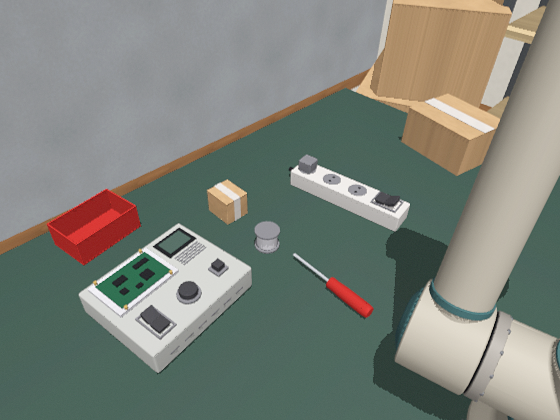

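The top view shows the strip on the right, with its rocker near (407,256) and plug near (393,167). The tester is on the left: rocker (170,217), round button (202,214), square key (233,212). In the side view the same controls are at (387,201), (156,321), (188,291) and (218,267). The round button is the middle control. Next I measure them.

```bash
cat > h.py <<'E'
import numpy as np,cv2
from rig import manip
def ray(n,uv):
    p=manip.camera_params(n);V=p["view"];R=V[:3,:3];c=-R.T@V[:3,3]
    return c,R.T@np.array([(uv[0]-p["cx"])/p["fx"],(uv[1]-p["cy"])/p["fy"],1])
def plane(n,uv,z):
    c,d=ray(n,uv);return (c+d*(z-c[2])/d[2]).round(4)
def proj(n,X):
    p=manip.camera_params(n);q=p["view"]@np.r_[X,1];return np.round([p["fx"]*q[0]/q[2]+p["cx"],p["fy"]*q[1]/q[2]+p["cy"]],1)
def tri(a,b):
    c,d=ray("top",a);e,f=ray("side",b);t=np.linalg.lstsq(np.c_[d,-f],e-c,rcond=None)[0]
    return ((c+d*t[0]+e+f*t[1])/2).round(4),np.linalg.norm(c+d*t[0]-e-f*t[1]).round(4)
E
python3 - <<'E'
from h import *
ims={n:cv2.imread(f"pics/{n}0.png") for n in("top","side")}
def blob(n,uv,r,th):
    g=ims[n].max(2);u,v=uv;m=np.zeros_like(g);m[v-r:v+r+1,u-r:u+r+1]=(g[v-r:v+r+1,u-r:u+r+1]<th)*255
    k,l,s,c=cv2.connectedComponentsWithStats(m);i=1+s[1:,4].argmax();return c[i],s[i]
P={"master":((407,256),(387,201),.055),"power":((170,217),(156,321),.07),"round":((202,214),(188,291),.078),"sq":((233,212),(218,267),.078)}
for k,(a,b,z) in P.items():
    for th in(60,80,100):
        A,sa=blob("top",a,13,th);B,sb=blob("side",b,16,th)
        print(k,th,A.round(1),sa,B.round(1),sb,plane("top",A,z),plane("side",B,z),tri(A,B))
# white outlines in top
hsv=cv2.cvtColor(ims["top"],cv2.COLOR_BGR2HSV);m=((hsv[...,2]>150)&(hsv[...,1]<40)).astype(np.uint8)*255
m[:130]=0;m=cv2.morphologyEx(m,cv2.MORPH_CLOSE,np.ones((3,3)))
for c in cv2.findContours(m,cv2.RETR_EXTERNAL,2)[0]:
    if cv2.contourArea(c)>1500:
        b=cv2.boxPoints(cv2.minAreaRect(c));u=b.mean(0)
        z=.044 if u[0]>300 else .06
        q=np.array([plane("top",x,z) for x in b]);print(u,q[:,:2].tolist(),np.linalg.norm(np.diff(q,axis=0),axis=1),q.mean(0))
cv2.imwrite("pics/z0.png",np.hstack([cv2.resize(ims["top"][235:280,375:435],(390,300),interpolation=2),cv2.resize(ims["top"][190:240,145:210],(390,300),interpolation=2)]))
E
```

```text
Traceback (most recent call last):
ValueError: attempt to get argmax of an empty sequence
```

```bash
cat > m.py <<'E'
from h import *
ims={n:cv2.imread(f"pics/{n}0.png") for n in("top","side")}
def blob(n,uv,r,th):
    g=ims[n].max(2);u,v=uv;m=np.zeros_like(g);m[v-r:v+r+1,u-r:u+r+1]=(g[v-r:v+r+1,u-r:u+r+1]<th)*255
    k,l,s,c=cv2.connectedComponentsWithStats(m)
    if k<2:print(n,uv,"none",g[v-r:v+r+1,u-r:u+r+1].min());return np.array(uv,float),np.zeros(5)
    i=1+s[1:,4].argmax();return c[i],s[i]
P={"master":((407,256),(387,201),.055,70),"power":((170,217),(156,321),.07,110),"round":((202,214),(188,291),.078,125),"sq":((233,212),(218,267),.078,125)}
for k,(a,b,z,t) in P.items():
    for th in(t-15,t,t+15):
        A,sa=blob("top",a,13,th);B,sb=blob("side",b,16,th-40)
        print(k,th,A.round(1),sa,B.round(1),sb,plane("top",A,z),plane("side",B,z),tri(A,B))
hsv=cv2.cvtColor(ims["top"],cv2.COLOR_BGR2HSV);m=((hsv[...,2]>150)&(hsv[...,1]<40)).astype(np.uint8)*255
m[:130]=0;m=cv2.morphologyEx(m,cv2.MORPH_CLOSE,np.ones((3,3)))
for c in cv2.findContours(m,cv2.RETR_EXTERNAL,2)[0]:
    if cv2.contourArea(c)>1500:
        b=cv2.boxPoints(cv2.minAreaRect(c));u=b.mean(0)
        z=.044 if u[0]>300 else .06
        q=np.array([plane("top",x,z) for x in b]);print(u,q[:,:2].tolist(),np.linalg.norm(np.diff(q,axis=0),axis=1),q.mean(0))
cv2.imwrite("pics/z0.png",np.hstack([cv2.resize(ims["top"][235:280,375:435],(390,300),interpolation=2),cv2.resize(ims["top"][190:240,145:210],(390,300),interpolation=2)]))
E
python3 m.py
```

```text
top (407, 256) none 87
side (387, 201) none 41
master 55 [407. 256.] [0. 0. 0. 0. 0.] [387. 201.] [0. 0. 0. 0. 0.] [ 0.4595 -0.264   0.055 ] [ 0.4522 -0.2506  0.055 ] (array([ 0.46  , -0.268 ,  0.0404]), np.float64(0.001))
top (407, 256) none 87
side (387, 201) none 41
master 70 [407. 256.] [0. 0. 0. 0. 0.] [387. 201.] [0. 0. 0. 0. 0.] [ 0.4595 -0.264   0.055 ] [ 0.4522 -0.2506  0.055 ] (array([ 0.46  , -0.268 ,  0.0404]), np.float64(0.001))
top (407, 256) none 87
master 85 [407. 256.] [0. 0. 0. 0. 0.] [388. 205.] [388 205   1   1   1] [ 0.4595 -0.264   0.055 ] [ 0.4427 -0.2403  0.055 ] (array([ 0.459 , -0.2728,  0.0264]), np.float64(0.0016))
top (170, 217) none 103
power 95 [170. 217.] [0. 0. 0. 0. 0.] [165.5 326.5] [163 324   6   6   6] [0.5413 0.2978 0.07  ] [0.5112 0.2968 0.07  ] (array([0.5355, 0.2965, 0.0482]), np.float64(0.0217))
power 110 [169.4 212.2] [166 209   8   8  39] [159.8 328.4] [151 324  18   9  29] [0.5528 0.2998 0.07  ] [0.5145 0.3054 0.07  ] (array([0.5483, 0.302 , 0.0353]), np.float64(0.0229))
power 125 [169.9 216.3] [165 209  10  17 132] [160.4 323.5] [151 315 
[... 884 characters left out ...]
4))
top (233, 212) none 134
sq 125 [233. 212.] [0. 0. 0. 0. 0.] [217.5 265.3] [212 259  12  13  76] [0.5547 0.1471 0.078 ] [0.5491 0.1565 0.078 ] (array([0.5568, 0.1496, 0.0664]), np.float64(0.0023))
sq 140 [235.6 212.2] [235 211   2   3   5] [217.7 265.1] [212 259  13  13 112] [0.5543 0.1409 0.078 ] [0.5492 0.1558 0.078 ] (array([0.5584, 0.1454, 0.062 ]), np.float64(0.0063))
[397.94366 215.59167] [[0.6987, -0.1913], [0.7115, -0.2612], [0.4191, -0.3018], [0.4069, -0.2347]] [0.0710623  0.29520522 0.06820007] [ 0.55905 -0.24725  0.044  ]
[200.11768 193.25266] [[0.6876, 0.3706], [0.7179, 0.1221], [0.5169, 0.0953], [0.4872, 0.3369]] [0.25034045 0.2027788  0.24341867] [0.6024   0.231225 0.06    ]
```

View pics/z0.png

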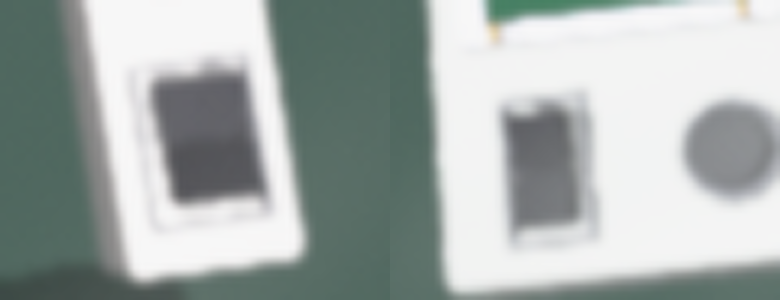

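The crop shows the strip rocker as a dark patch at about u 399–416, v 246–265 and the tester rocker at about u 163–175, v 208–227. I'll refine the centres with better thresholds and check the geometry.

```bash
python3 - <<'E'
from h import *
g={n:cv2.imread(f"pics/{n}0.png").max(2) for n in("top","side")}
def blob(n,uv,r,th):
    u,v=uv;m=(g[n][v-r:v+r+1,u-r:u+r+1]<th).astype(np.uint8)
    k,l,s,c=cv2.connectedComponentsWithStats(m);i=1+s[1:,4].argmax();s=s[i];return c[i]+[u-r,v-r],s[:4]+[u-r,v-r,0,0]
for k,a,z in(("master",(407,256),.056),("power",(169,217),.072),("round",(202,214),.078),("sq",(233,212),.078),):
    for th in(165,185):
        A,s=blob("top",a,13,th);print(k,th,A.round(1),s,plane("top",A,z))
for k,b in(("master",(387,201)),("power",(156,321)),("round",(188,291)),("sq",(218,267))):
    A,s=blob("side",b,16,120);print(k,A.round(1),s)
# predictions from layout
def lay(o,yaw,p):
    c,s=np.cos(yaw),np.sin(yaw);return np.r_[o[0]+c*p[0]-s*p[1],o[1]+s*p[0]+c*p[1],p[2]]
for nm,o,yaw,pts in(("strip",(.561,-.250),.14,{"pivot":(-.1,0,.0515),"lowend":(-.121,0,.065),"farend":(-.076,0,.054),"NW":(-.145,.032,.044),"NE":(-.145,-.032,.044),"FE":(.145,-.032,.044)}),
  ("tester",(.604,.229),.12,{"pivot":(-.055,.075,.0675),"farend":(-.034,.075,.081),"nearend":(-.079,.075,.07),"round":(-.055,0,.078),"sq":(-.055,-.075,.078),"NL":(-.1,.12,.06),"NR":(-.1,-.12,.06),"FR":(.1,-.12,.06),"FL":(.1,.12,.06)})):
    for k,p in pts.items():
        X=lay(o,yaw,p);print(nm,k,X.round(4),proj("top",X),proj("side",X))
cv2.imwrite("pics/s1.png",cv2.resize(cv2.imread("pics/side0.png")[220:370,75:265],(760,600),interpolation=2))
E
```

```text
master 165 [406.6 255.2] [398 246  18  20] [ 0.4613 -0.2628  0.056 ]
master 185 [406.6 254.9] [398 245  18  21] [ 0.4619 -0.2629  0.056 ]
power 165 [170.1 217.4] [164 207  13  21] [0.5402 0.2969 0.072 ]
power 185 [170.5 217.2] [164 207  14  22] [0.5406 0.2959 0.072 ]
round 165 [201.6 214.3] [195 208  15  14] [0.5482 0.2209 0.078 ]
round 185 [201.7 214.3] [194 207  16  16] [0.548  0.2208 0.078 ]
sq 165 [233.1 211.1] [229 208   9   7] [0.5569 0.1468 0.078 ]
sq 185 [233.2 211.1] [229 207  10   9] [0.5568 0.1467 0.078 ]
master [388.9 194.2] [371 185  33  22]
power [154.8 319.1] [140 305  31  28]
round [187.9 290.3] [178 281  21  19]
sq [217.5 265.2] [211 259  14  13]
strip pivot [ 0.462  -0.264   0.0515] [406.5 254.9] [386.4 197.6]
strip lowend [ 0.4412 -0.2669  0.065 ] [409.7 263.9] [396.1 196.6]
strip farend [ 0.4857 -0.2606  0.054 ] [405.2 244.8] [377.  192.7]
strip NW [ 0.413  -0.2385  0.044 ] [395.3 275.6] [398.1 215.5]
strip NE [ 0.4219 -0.3019  0.044 ] [422.1 272.3] [410.1 200.9]
strip FE [ 0.709  -0.2615  0.044 ] [402.3 154. ] [304.3 156.6]
tester pivot [0.5404 0.2969 0.0675] [170.7 217.5] [155.3 316.7]
tester farend [0.5613 0.2994 0.081 ] [168.4 208.1] [145.6 305.1]
tester nearend [0.5166 0.294  0.07  ] [171.  227.4] [165.  323.5]
tester round [0.5494 0.2224 0.078 ] [201.  213.7] [188. 285.]
tester sq [0.5584 0.148  0.078 ] [232.7 210.4] [217.8 260.2]
tester NL [0.4904 0.3362 0.06  ] [154.1 238.4] [152.9 353.5]
tester NR [0.5191 0.0979 0.06  ] [254.2 228. ] [252.5 264.2]
tester FR [0.7176 0.1218 0.06  ] [246.6 146.9] [178.9 219.4]
tester FL [0.6889 0.3601 0.06  ] [149.3 157.1] [ 77.1 290. ]
```

View pics/s1.png

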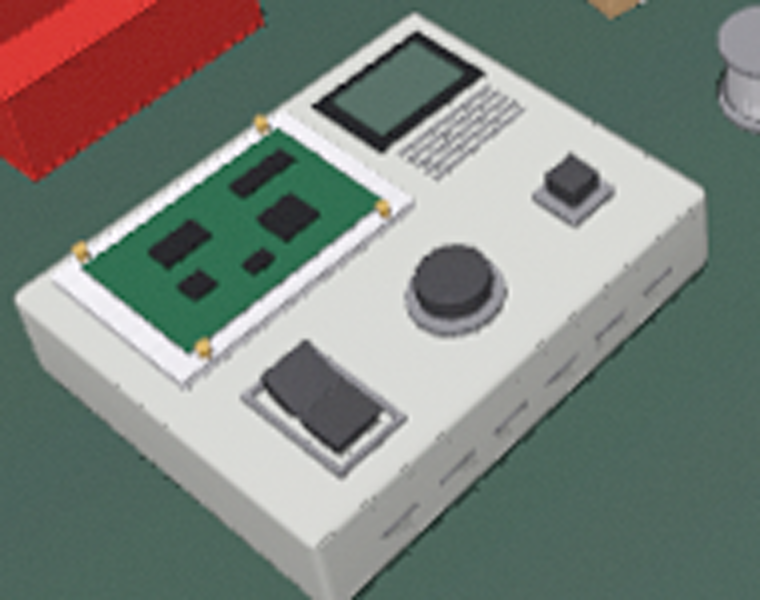

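The top view fits the given layout to within 1 px: strip pivot (0.462, -0.264), tester pivot (0.540, 0.297), round button (0.548, 0.221). The side crop shows the round top at about (188,289), a few pixels below where I predicted it. I'll check that offset against the fingertips before pressing anything on the tester. First I shut the hand and move over the strip rocker.

Request:
carry_out:
  linear:
    - [0.032,0.035,0]
    - [0.032,0.035,0]
    - [0.032,0.035,0]
    - [0.032,0.035,0]
    - [0.032,0.035,0]
    - [0.032,0.035,0]
    - [0.032,0.035,0]
    - [0.032,0.035,0]
  angular:
    - [0,0,-0.5]
    - [0,0,-0.5]
    - [0,0,-0.5]
    - [0,0,-0.5]
    - [0,0,-0.5]
    - [0,0,0]
    - [0,0,0]
    - [0,0,0]
  hand: [0,0,0,0,0,0,0,0]

```text
clock: 0.77
position: [0.3164, -0.4024, 0.4043]
ee_rot: [-0.0, 0.998, 0.066, -0.0]
contact_force: [0.7, 0.1, -0.7]
width: -0.0004
gripper_force: 0.0
```

Request:
carry_out:
  linear:
    - [0.032,0.034,-0.03]
    - [0.032,0.034,-0.03]
    - [0.032,0.034,-0.03]
    - [0.032,0.034,-0.03]
    - [0.032,0.034,-0.03]
    - [0.032,0.034,-0.03]
    - [0.032,0.034,-0.03]
    - [0.032,0.034,-0.03]
  angular:
    - [0,0,0]
    - [0,0,0]
    - [0,0,0]
    - [0,0,0]
    - [0,0,0]
    - [0,0,0]
    - [0,0,0]
    - [0,0,0]
  hand: [0,0,0,0,0,0,0,0]

```text
clock: 1.43
position: [0.4443, -0.2664, 0.2838]
ee_rot: [-0.0, 0.998, 0.066, -0.0]
contact_force: [0.2, -0.8, 0.4]
width: -0.0002
gripper_force: 0.0
```

Request:
carry_out:
  linear:
    - [0,0,0]
    - [0,0,0]
    - [0,0,0]
  angular:
    - [0,0,0]
    - [0,0,0]
    - [0,0,0]
  hand: [0,0,0]

```text
clock: 1.68
position: [0.4438, -0.2677, 0.2848]
ee_rot: [0.0, 0.998, 0.067, -0.0]
contact_force: [-0.9, -0.3, 0.7]
width: 0.0002
gripper_force: 0.0
```

```bash
python3 - <<'E'
from h import *
from scipy.spatial.transform import Rotation as R
s=manip.get_state();q=s["ee_rot"];r=R.from_quat(q[[1,2,3,0]]).as_matrix();tip=s["position"]+r[:,2]*.173
print(s["clock"],s["position"],tip,r.round(3).tolist(),s["contact_force"],s["width"])
a,b=(manip.get_image(n)[:,:,::-1] for n in("top","side"))
print(proj("top",tip),proj("side",tip))
u,v=proj("side",tip).astype(int)
c=b[v-50:v+70,u-75:u+75];print("side crop origin",u-75,v-50)
cv2.imwrite("pics/s2.png",cv2.resize(c,(750,600),interpolation=2))
E
```

```text
1.6833 [ 0.44380994 -0.26770308  0.28476687] [ 0.44373961 -0.26778372  0.11176691] [[0.991, 0.133, -0.0], [0.133, -0.991, -0.0], [-0.0, 0.0, -1.0]] [-0.91961714 -0.29218962  0.65446005] 0.0002349999719829484
[416.5 263.1] [399.7 179. ]
side crop origin 324 129
```

View pics/s2.png

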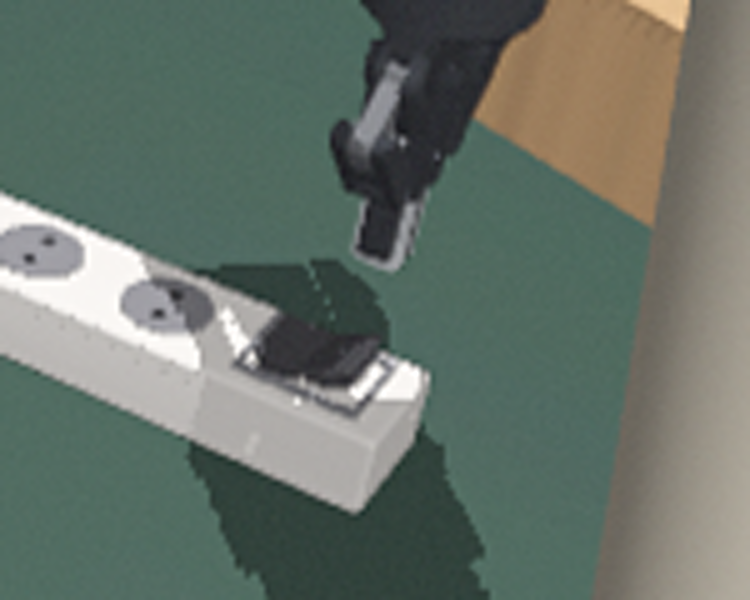

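The fingertip appears within about 2 px of its predicted position, at crop (385,255), above the raised half of the strip rocker at crop (360,355). The calibration is good here. I shift slightly and go down.

Request:
carry_out:
  linear:
    - [-0.003,0.005,-0.02]
    - [0,0,-0.02]
    - [0,0,-0.02]
    - [0,0,-0.015]
    - [0,0,-0.006]
    - [0,0,0]
  angular:
    - [0,0,0]
    - [0,0,0]
    - [0,0,0]
    - [0,0,0]
    - [0,0,0]
    - [0,0,0]
  hand: [0,0,0,0,0,0]

```text
clock: 2.28
position: [0.442, -0.265, 0.2432]
ee_rot: [-0.001, 0.998, 0.066, -0.001]
contact_force: [0.0, 0.3, 0.2]
width: 0.0004
gripper_force: 0.0
```

Request:
carry_out:
  linear:
    - [0,0,-0.004]
    - [0,0,-0.004]
    - [0,0,-0.004]
    - [0,0,-0.004]
    - [0,0,-0.004]
    - [0,0,0]
  angular:
    - [0,0,0]
    - [0,0,0]
    - [0,0,0]
    - [0,0,0]
    - [0,0,0]
    - [0,0,0]
  hand: [0,0,0,0,0,0]

```text
clock: 2.78
position: [0.4418, -0.2651, 0.2343]
ee_rot: [0.0, 0.998, 0.067, -0.001]
contact_force: [-2.1, -0.7, 3.1]
width: -0.0001
gripper_force: 1.4
```

Request:
carry_out:
  linear:
    - [0,0,-0.004]
    - [0,0,-0.004]
    - [0,0,-0.004]
    - [0,0,-0.002]
    - [0,0,0]
    - [0,0,0]
  angular:
    - [0,0,0]
    - [0,0,0]
    - [0,0,0]
    - [0,0,0]
    - [0,0,0]
    - [0,0,0]
  hand: [0,0,0,0,0,0]

```text
clock: 3.28
position: [0.4421, -0.265, 0.2274]
ee_rot: [0.0, 0.998, 0.066, -0.0]
contact_force: [-4.1, -0.2, 5.1]
width: -0.0001
gripper_force: 2.8
```

Request:
carry_out:
  linear:
    - [0,0,-0.002]
    - [0,0,-0.001]
    - [0,0,0]
    - [0,0,0]
  angular:
    - [0,0,0]
    - [0,0,0]
    - [0,0,0]
    - [0,0,0]
  hand: [0,0,0,0]

```text
clock: 3.62
position: [0.442, -0.2649, 0.2272]
ee_rot: [0.0, 0.998, 0.067, -0.0]
contact_force: [-5.8, 1.0, 15.3]
width: 0.0001
gripper_force: 7.8
```

Request:
carry_out:
  linear:
    - [0,0,0.01]
    - [0,0,0.03]
    - [0,0,0.05]
    - [0,0,0.05]
    - [0,0,0.05]
    - [0,0,0]
  angular:
    - [0,0,0]
    - [0,0,0]
    - [0,0,0]
    - [0,0,0]
    - [0,0,0]
    - [0,0,0]
  hand: [0,0,0,0,0,0]

```text
clock: 4.12
position: [0.4444, -0.2659, 0.3252]
ee_rot: [0.003, 0.998, 0.066, 0.004]
contact_force: [0.5, 0.1, 0.1]
width: 0.0001
gripper_force: 0.0
```

Request:
carry_out:
  linear:
    - [0.015,0.07,0]
    - [0.015,0.07,0]
    - [0.015,0.07,0]
    - [0.015,0.07,0]
    - [0.015,0.07,0]
    - [0.015,0.07,0]
    - [0.015,0.07,0]
    - [0.015,0.07,0]
  angular:
    - [0,0,0]
    - [0,0,0]
    - [0,0,0]
    - [0,0,0]
    - [0,0,0]
    - [0,0,0]
    - [0,0,0]
    - [0,0,0]
  hand: [0,0,0,0,0,0,0,0]

```text
clock: 4.78
position: [0.5026, 0.0172, 0.3199]
ee_rot: [-0.001, 0.998, 0.066, 0.0]
contact_force: [0.7, -1.3, 0.1]
width: -0.0003
gripper_force: 0.0
```

Request:
carry_out:
  linear:
    - [0.014,0.07,0]
    - [0.014,0.07,0]
    - [0.014,0.07,0]
    - [0.014,0.07,0]
    - [0.014,0.07,0]
    - [0.014,0.07,0]
    - [0.014,0.07,0]
    - [0.014,0.07,0]
  angular:
    - [0,0,0]
    - [0,0,0]
    - [0,0,0]
    - [0,0,0]
    - [0,0,0]
    - [0,0,0]
    - [0,0,0]
    - [0,0,0]
  hand: [0,0,0,0,0,0,0,0]

```text
clock: 5.45
position: [0.5584, 0.2974, 0.3195]
ee_rot: [-0.0, 0.998, 0.066, -0.0]
contact_force: [0.3, -0.3, -0.8]
width: -0.0001
gripper_force: 0.0
```

Request:
carry_out:
  linear:
    - [0,0.01,-0.02]
    - [0,0,-0.02]
    - [0,0,0]
    - [0,0,0]
  angular:
    - [0,0,0]
    - [0,0,0]
    - [0,0,0]
    - [0,0,0]
  hand: [0,0,0,0]

```text
clock: 5.78
position: [0.5577, 0.299, 0.2989]
ee_rot: [0.001, 0.998, 0.066, -0.002]
contact_force: [-0.6, 0.3, 0.8]
width: 0.0003
gripper_force: 0.0
```

```bash
cat > look.py <<'E'
from h import *
from scipy.spatial.transform import Rotation as R
import sys
s=manip.get_state();q=s["ee_rot"];r=R.from_quat(q[[1,2,3,0]]).as_matrix();tip=s["position"]+r[:,2]*.173
print(s["clock"],tip.round(4),s["contact_force"].round(1))
b=manip.get_image("side")[:,:,::-1];k=sys.argv[1];cv2.imwrite(f"pics/full{k}.png",b)
print("tip side px",proj("side",tip))
A=cv2.resize(b[220:370,75:265],(760,600),interpolation=2)
A[:200,-280:]=cv2.resize(b[170:220,345:415],(280,200),interpolation=2)
cv2.imwrite(f"pics/{k}.png",A)
E
python3 look.py s3
```

```text
5.7833 [0.5571 0.2987 0.1259] [-0.6  0.3  0.8]
tip side px [142.6 288.8]
```

View pics/s3.png

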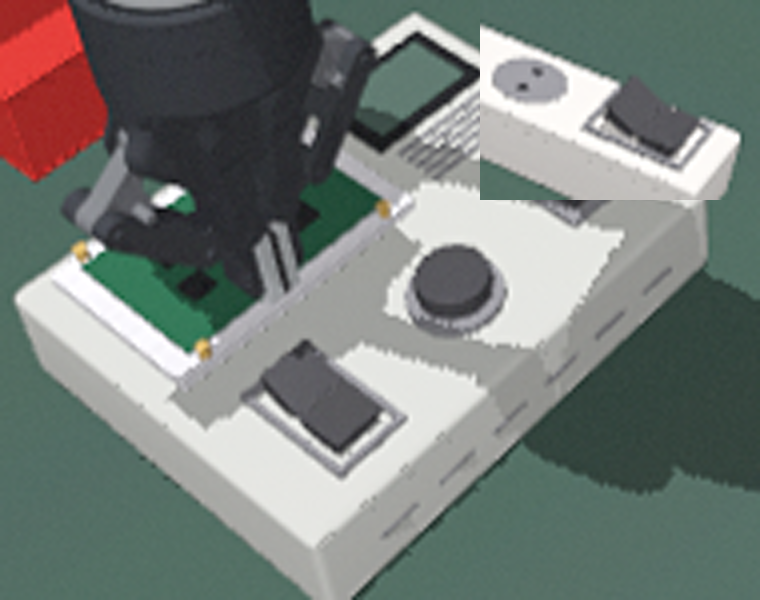

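The inset shows the strip rocker switched on, with its far half raised. The fingertip at crop (277,295) shows the same small side-view offset as the tester, so the top-view targets hold. I press the tester rocker.

Request:
carry_out:
  linear:
    - [0,0,-0.03]
    - [0,0,-0.03]
    - [0,0,-0.014]
    - [0,0,-0.006]
    - [0,0,-0.004]
    - [0,0,-0.004]
    - [0,0,-0.004]
    - [0,0,0]
  angular:
    - [0,0,0]
    - [0,0,0]
    - [0,0,0]
    - [0,0,0]
    - [0,0,0]
    - [0,0,0]
    - [0,0,0]
    - [0,0,0]
  hand: [0,0,0,0,0,0,0,0]

```text
clock: 6.5
position: [0.5584, 0.3, 0.255]
ee_rot: [-0.0, 0.998, 0.066, 0.0]
contact_force: [-0.4, 0.6, -0.2]
width: -0.0003
gripper_force: 0.0
```

Request:
carry_out:
  linear:
    - [0,0,-0.004]
    - [0,0,-0.004]
    - [0,0,-0.004]
    - [0,0,-0.003]
    - [0,0,0]
    - [0,0,0]
  angular:
    - [0,0,0]
    - [0,0,0]
    - [0,0,0]
    - [0,0,0]
    - [0,0,0]
    - [0,0,0]
  hand: [0,0,0,0,0,0]

```text
clock: 7.0
position: [0.5588, 0.3002, 0.2476]
ee_rot: [-0.0, 0.998, 0.066, 0.001]
contact_force: [2.1, 0.9, 3.5]
width: 0.0002
gripper_force: 1.8
```

Contact at a tip height of about 75 mm. I continue to about 70 mm.

Request:
carry_out:
  linear:
    - [0,0,-0.004]
    - [0,0,-0.003]
    - [0,0,-0.002]
    - [0,0,-0.001]
    - [0,0,0]
    - [0,0,0]
  angular:
    - [0,0,0]
    - [0,0,0]
    - [0,0,0]
    - [0,0,0]
    - [0,0,0]
    - [0,0,0]
  hand: [0,0,0,0,0,0]

```text
clock: 7.5
position: [0.5585, 0.3002, 0.2433]
ee_rot: [-0.0, 0.998, 0.066, 0.001]
contact_force: [1.5, 0.5, 11.1]
width: 0.0
gripper_force: 4.8
```

Request:
carry_out:
  linear:
    - [0,0,-0.001]
    - [0,0,0]
    - [0,0,0]
  angular:
    - [0,0,0]
    - [0,0,0]
    - [0,0,0]
  hand: [0,0,0]

```text
clock: 7.75
position: [0.5585, 0.3002, 0.2433]
ee_rot: [-0.0, 0.998, 0.066, 0.001]
contact_force: [1.2, 0.0, 10.9]
width: 0.0001
gripper_force: 5.9
```

Request:
carry_out:
  linear:
    - [0,0,0.01]
    - [0,0,0.03]
    - [0,0,0.04]
    - [0,0,0.03]
    - [0,0,0]
  angular:
    - [0,0,0]
    - [0,0,0]
    - [0,0,0]
    - [0,0,0]
    - [0,0,0]
  hand: [0,0,0,0,0]

```text
clock: 8.17
position: [0.5579, 0.3002, 0.2983]
ee_rot: [-0.0, 0.998, 0.066, 0.0]
contact_force: [0.3, 0.4, 0.9]
width: 0.0
gripper_force: 0.0
```

Request:
carry_out:
  linear:
    - [-0.005,-0.04,0]
    - [-0.005,-0.04,0]
    - [-0.005,-0.04,0]
    - [-0.005,-0.04,0]
    - [0,0,0]
    - [0,0,0]
  angular:
    - [0,0,0]
    - [0,0,0]
    - [0,0,0]
    - [0,0,0]
    - [0,0,0]
    - [0,0,0]
  hand: [0,0,0,0,0,0]

```text
clock: 8.67
position: [0.5472, 0.2193, 0.295]
ee_rot: [0.0, 0.998, 0.065, -0.002]
contact_force: [-0.4, -0.0, 0.2]
width: 0.0002
gripper_force: 0.0
```

```bash
python3 look.py s4
```

```text
8.6667 [0.5464 0.2192 0.122 ] [-0.4 -0.   0.2]
tip side px [187.8 267.8]
```

View pics/s4.png

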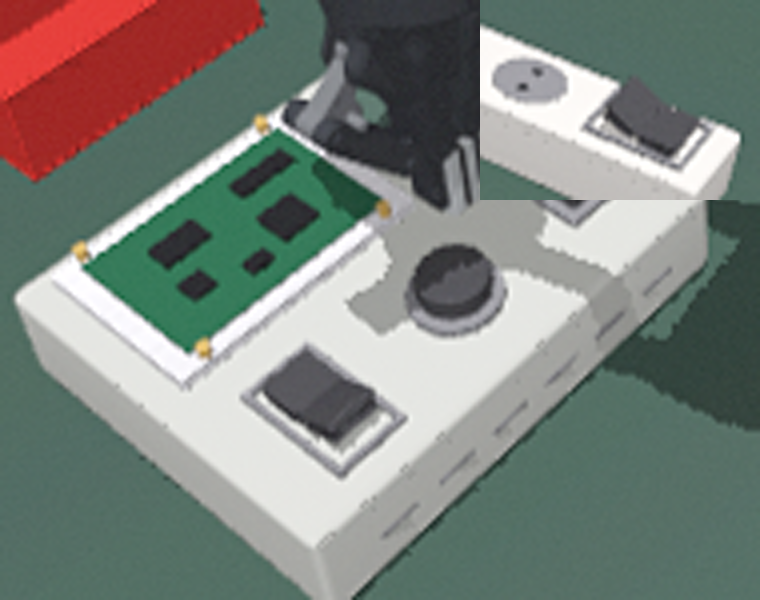

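The tester rocker is on, with its near half raised at crop (340,410), and the tip at crop (455,210) is centred above the round button at (453,280). I press the button.

Request:
carry_out:
  linear:
    - [0,0,-0.03]
    - [0,0,-0.03]
    - [0,0,-0.015]
    - [0,0,-0.01]
    - [0,0,-0.006]
    - [0,0,-0.006]
    - [0,0,-0.004]
    - [0,0,0]
  angular:
    - [0,0,0]
    - [0,0,0]
    - [0,0,0]
    - [0,0,0]
    - [0,0,0]
    - [0,0,0]
    - [0,0,0]
    - [0,0,0]
  hand: [0,0,0,0,0,0,0,0]

```text
clock: 9.38
position: [0.5481, 0.2204, 0.2465]
ee_rot: [-0.0, 0.998, 0.066, -0.0]
contact_force: [-2.4, 2.4, 2.9]
width: 0.0003
gripper_force: 1.6
```

Request:
carry_out:
  linear:
    - [0,0,-0.004]
    - [0,0,-0.003]
    - [0,0,-0.002]
    - [0,0,-0.001]
    - [0,0,0]
    - [0,0,0]
  angular:
    - [0,0,0]
    - [0,0,0]
    - [0,0,0]
    - [0,0,0]
    - [0,0,0]
    - [0,0,0]
  hand: [0,0,0,0,0,0]

```text
clock: 9.88
position: [0.5482, 0.2203, 0.2433]
ee_rot: [-0.0, 0.998, 0.066, 0.001]
contact_force: [-4.3, 1.4, 12.9]
width: -0.0001
gripper_force: 6.4
```

At the stop (tip 70.3 mm, 13 N, more than the 5 N needed). I hold for about a second, then lift clear.

Request:
carry_out:
  linear:
    - [0,0,0]
    - [0,0,0]
    - [0,0,0]
    - [0,0,0]
    - [0,0,0]
    - [0,0,0]
    - [0,0,0]
    - [0,0,0]
  angular:
    - [0,0,0]
    - [0,0,0]
    - [0,0,0]
    - [0,0,0]
    - [0,0,0]
    - [0,0,0]
    - [0,0,0]
    - [0,0,0]
  hand: [0,0,0,0,0,0,0,0]

```text
clock: 10.55
position: [0.5482, 0.2203, 0.2433]
ee_rot: [-0.0, 0.998, 0.066, 0.001]
contact_force: [-4.7, 0.8, 11.8]
width: 0.0002
gripper_force: 6.3
```

Request:
carry_out:
  linear:
    - [0,0,0]
    - [0,0,0]
    - [0,0,0]
    - [0,0,0]
    - [0,0,0]
    - [0,0,0]
  angular:
    - [0,0,0]
    - [0,0,0]
    - [0,0,0]
    - [0,0,0]
    - [0,0,0]
    - [0,0,0]
  hand: [0,0,0,0,0,0]

```text
clock: 11.05
position: [0.5482, 0.2203, 0.2433]
ee_rot: [-0.0, 0.998, 0.066, 0.001]
contact_force: [-4.4, 1.3, 12.8]
width: -0.0
gripper_force: 6.3
```

Request:
carry_out:
  linear:
    - [0,0,0.01]
    - [0,0,0.03]
    - [0,0,0.05]
    - [0,0,0.06]
    - [0,0,0.06]
    - [0,0,0.06]
    - [0,0,0]
    - [0,0,0]
  angular:
    - [0,0,0]
    - [0,0,0]
    - [0,0,0]
    - [0,0,0]
    - [0,0,0]
    - [0,0,0]
    - [0,0,0]
    - [0,0,0]
  hand: [0,0,0,0,0,0,0,0]

```text
clock: 11.72
position: [0.5492, 0.2199, 0.3784]
ee_rot: [-0.0, 0.998, 0.066, 0.003]
contact_force: [0.5, -0.9, 0.5]
width: 0.0003
gripper_force: 0.0
```

```bash
python3 look.py s5
```

```text
11.7167 [0.5503 0.22   0.2054] [ 0.5 -0.9  0.5]
tip side px [180.1 230.4]
```

View pics/fulls5.png

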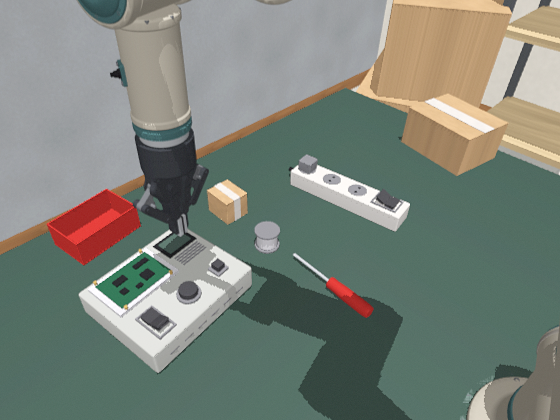

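The hand is clear. Both rockers are on (strip 387,200; tester 156,320), the round button (188,291) is up, and nothing else has moved.

```bash
python3 -c "
from rig import manip
print(manip.sign_off())"
```

```text
the job is handed in; nothing more can be done
None
```

I switched on the strip and then the tester, held the round button fully down for over a second and released it, took the hand clear, and handed the job in; no verdict came back.

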